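# Gently scrub the bottom of a thin glass jar

### The arm

A 7-joint arm with a two-finger parallel gripper is mounted at the origin on the work surface. World frame = base frame: x ahead of the robot, y to its left, z up, the work surface at z = 0. Lengths are in m, angles in rad, forces in N, time in s.
With the tool pointing down it reaches from about 0.35 to 0.9 m from the base axis. Payload 8.1 kg.
Tool frame: the origin (TCP) lies between the finger pads, 19 mm behind the fingertips; this is the grasp point; z points along the fingers, y is the line along which they close (so a half turn about z gives the same grasp; the last joint's range is limited). The gripper opens to 92 mm and grips with 3 to 60 N. Pads are 19 mm wide; open, the fingers measure 130 mm over their backs; the gripper's body (75 mm by 190 mm) begins 47 mm behind the grasp point.
Start: joints at [1.119, 0.434, 0.025, 1.573, -0.012, 1.134, -0.075], TCP at [0.214, -0.587, 0.246] pointing down, gripper open.
Joint ranges: [-2.62, 2.62], [-0.44, 2.09], [-1.27, 1.32], [0.08, 2.57], [-1.32, 4.46], [0.12, 2], [-2.74, 2.74]. Speed limits (rad/s): [2.22, 2.22, 3.01, 3.01, 3.14, 3.14, 3.14].

### API

Orientations are given as a rotation vector (axis times angle).
In Python, from cell import observe, get_image, arm gives the robot as it stands. The module is installed in compiled form; this text tells all that it offers.
- The arm moves only by the tool drive_tool, never from a script. Its argument "steps" is a list of rows, each a list of 5 numbers: the closure, from 0 (fully open) to 1 (shut), then the shift along the world's x, y, z in mm, then the turn about the world's z in rad. In form: [[hand, x, y, z, roll], ...]. A call has 1 to 20 rows; each row shifts and turns the commanded pose from where the row before left it; what a row does not reach is not made up. A row lasts 1/12 s, in which the tool goes at most 41.7 mm and 7.16 degrees, less where a joint would pass 70% of its speed; a pose out of reach is approached as far as the arm can. A call with a gripper value outside its range is refused whole. The fingers move at their own pace and stop on an object; "grip_force" is the grip in N (left out, the last holds). Time passes only in rows, so rows that do not move let the fingers close. It gives the time, the measured TCP pose, the force, the opening and the grip force at its end, in the units of the state.
- observe(): the state, without advancing time (a new reading comes with each control period).
- get_image(name): name is "scene" or "top" or "wrist"; returns a dict with "image" (384x512x3 uint8, red, green, blue), "vfov" (degrees; the focal length in pixels is half the picture's height over the tangent of half this angle, whatever the lens; pixels are square), "cx", "cy" (the principal point, pixels), "xyz" and "attitude" of the camera in the world. Camera axes: x right, y down, z forward; pixel columns grow to the right and rows downward; lengths in m; the calibration is good to about 2 mm. A picture is of the moment at which its call begins. There is no depth.
- arm.sign_off(): hands the job in; it is judged then, once.
The state is a dict: "clock": time; "joints": joint angles; "dq": joint speeds; "joint_efforts": joint torques, N m; "position": TCP position; "ee_rot": TCP orientation; "force": force on the tool from outside, world axes, zero at the start; "ft_torque": the same for the moment, N m; "width": opening from 0.0 (shut) to 1.0 (fully open); "gripper_force": force on a finger pad.
Only numpy, scipy, OpenCV 4.12 (cv2) and the standard library are available. Lean on these libraries where they do the work, as an engineer would, in place of code of your own. Each camera call takes 0.05 s, during which the arm holds its last target. There are 200 camera calls.

### The job

Lift the blue bottle brush out of its white holder and scrub the open glass jar where it stands: at least twice, push the brush down until its yellow sponge tip presses softly on the jar's bottom, drawing it up nearly to the rim after each push. The glass is thin, so the sponge may give but must never be squashed flat or the jar knocked, shifted or tipped (stay under 7 N). Then hang the brush back upright in its holder, lowering it rather than dropping it, and leave the closed jar, the cap and the spatula where they are.

Things in the scene. Friction and masses are not known exactly. Their poses are not given: they have to be found in the camera images.
- brush: bottle brush, hanging upright in the holder by its drip guard. Origin: centre of the underside of the blue drip guard (disc 76 mm across, 5 mm thick); z up along the handle. Above: round blue handle 18 mm across, its top 87 mm above the origin. Below: bristle head 39 mm across down to -95 mm, then the sponge. Whole brush about 0.12 kg
- brush_grip (a point): point on the brush handle's axis, 55 mm above the brush origin: a good height for the TCP when gripping from above
- sponge_tip (a point): centre of the flat end of the yellow sponge tip (32 mm across), 115 mm below the brush origin when not pressed. The sponge springs back into the head by up to 16 mm, resisting with 0.3 N per mm; beyond 16 mm it is squashed flat and hard
- sponge (a joint): how far the sponge tip is pressed in: 0 free, 0.016 m squashed flat
- holder: white plastic brush holder, fixed: upright tube 125 mm high, outer diameter 62 mm, bore 54 mm, on a foot 104 mm across and 6 mm thick. Origin: centre of its underside. The drip guard rests on its rim, so the brush origin then lies 125 mm above the holder's origin
- jar: the open, empty, clear glass jar, loose, standing in the grey tray: outer diameter 78 mm, inner 71 mm, 95 mm high, bottom 5 mm thick. Origin: centre of its underside; z up
- jar_floor (a point): centre of the jar's inner bottom, 5 mm above the jar's origin
- jar_rim (a point): centre of the jar's mouth, 95 mm above the jar's origin
- tray: grey plastic drainer tray, fixed, 280 x 360 mm, rim 16 mm high, floor 4 mm thick. Origin: centre of its underside
- closed_jar: amber glass jar with a red twist cap on, 72 mm across, 105 mm high, standing in the tray; it may have either side of the tray. Leave alone. Origin: centre of its underside
- jar_cap: the open jar's red cap, 76 mm across, 14 mm high, lying in the tray; leave alone. Origin: centre of its underside
- spatula: stainless steel spatula 280 mm long lying on the counter beside the holder; leave alone. Origin: underside, along its length x

How it is judged:
On the way, in this order (a step that is already met when the one before it is completed fails the run):
1. the sponge tip presses softly on the inner bottom of the open jar (horizontal distance between sponge_tip and jar below 0.025 m and z of sponge_tip in the frame of jar below 0.022 m and contact force between brush and jar above 0.5 N), for 0.1 s.
2. the brush is drawn up nearly to the rim, tip at least 60 mm above the jar's underside (z of sponge_tip in the frame of jar above 0.06 m and horizontal distance between sponge_tip and jar below 0.035 m).
3. the sponge tip presses softly on the bottom a second time (all of step 1), for 0.1 s.
4. the brush is drawn up again (all of step 2).
At the end, for the whole second after the job is handed in: the brush hangs upright (within 6 degrees) and at rest in its holder, drip guard on the rim (brush origin 120 to 130 mm above the holder's underside, within 12 mm of its axis); the open jar stands upright, at rest, within 25 mm of where it was (z of brush in the frame of holder between 0.12 and 0.13 m and horizontal distance between brush and holder below 0.012 m and angle between each of brush, jar's own z axis and vertical below 0.1 rad and linear speed of each of brush, jar below 0.03 m/s and distance of jar from where it was at the start of the episode below 0.025 m); the robot touches nothing.
It fails at once if the brush presses on the open jar with more than 7 N (contact force between brush and jar above 7 N).
It fails at once if the robot presses on the open jar with more than 7 N (contact force between the arm and jar above 7 N).
It fails at once if the open jar is shifted by more than 25 mm or tipped by more than 0.2 rad (distance of jar from where it was at the start of the episode above 0.025 m or angle between jar's own z axis and vertical above 0.2 rad).
It fails at once if the brush is dropped (moves faster than 0.5 m/s with no finger on it) (linear speed of brush above 0.5 m/s and contact force between the fingers and brush below 0.05 N).
It fails at once if a bystander is moved by more than 25 mm (closed jar, loose cap, spatula) (distance of any of closed_jar, jar_cap, spatula from where it was at the start of the episode above 0.025 m).
It also fails if it takes over 67 s, if anything falls off the work surface, if the arm or the gripper's body presses on something with over 40 N, if the wrist force passes 120 N, or if a joint passes its speed limit or range.

## Working session

There is one attempt and no reset: what is moved stays moved. The work goes in short steps, Python scripts to look and compute and a tool call to move; the robot and the scene stay as the last step left them, time stands still between calls to the robot, and variables do not carry over. Pictures are saved under pics/ and viewed, at most 10 in all, crops included, and the job is handed in when it is done.

Besides the shell and the picture viewer there is one more tool, called as name(argument=value, ...), one argument or row to a line, values as JSON. drive_tool: Moves the arm, as the interface text tells. Its arguments: {"type":"object","properties":{"steps":{"type":"array"},"grip_force":{"type":"number"}},"required":["steps"]}

```bash
mkdir -p pics
cat > h.py <<'E'
import numpy as np, cv2, json
from cell import observe, get_image, arm
from scipy.spatial.transform import Rotation as R
def snap(n,f):
    d=get_image(n); cv2.imwrite(f'pics/{f}.png',d['image'][:,:,::-1])
    c={k:np.array(v).tolist() for k,v in d.items() if k!='image'}
    json.dump(c,open(f'pics/{f}.json','w')); return d
def ray(f,u,v):
    c=json.load(open(f'pics/{f}.json')); fl=192/np.tan(np.radians(c['vfov'])/2)
    a=np.array(c['attitude']); M=a if a.shape==(3,3) else (R.from_rotvec(a) if a.size==3 else R.from_quat(a)).as_matrix()
    return np.array(c['xyz']),M@np.array([(u-c['cx'])/fl,(v-c['cy'])/fl,1])
def at(f,u,v,z):
    o,d=ray(f,u,v); return o+d*(z-o[2])/d[2]
def proj(f,p):
    c=json.load(open(f'pics/{f}.json')); fl=192/np.tan(np.radians(c['vfov'])/2)
    M=R.from_rotvec(c['attitude']).as_matrix(); q=M.T@(np.array(p)-c['xyz']); return q[:2]/q[2]*fl+[c['cx'],c['cy']]
E
python3 - <<'E'
from h import *
for n in ['top','scene']:
    d=snap(n,n+'0'); print(n,{k:v for k,v in d.items() if k!='image'})
print(observe())
E
```

```text
top {'vfov': 50.87453717897944, 'cx': 259.0910688010949, 'cy': 190.76516400801984, 'xyz': array([ 0.5077323 , -0.0766322 ,  1.14681378]), 'attitude': array([-2.21108814,  2.19421622, -0.08596681])}
scene {'vfov': 51.80879378330236, 'cx': 250.08519075094117, 'cy': 193.4361475386585, 'xyz': array([0.94116762, 0.42757579, 0.72832171]), 'attitude': array([-0.81823432, -2.52690542,  1.13092064])}
{'clock': 0.1, 'joints': array([ 1.1193982 ,  0.43513312,  0.02496373,  1.57402722, -0.0115605 ,
        1.13400157, -0.07509997]), 'dq': array([ 0.00027266, -0.00262585,  0.00228659, -0.00245152, -0.00013062,
        0.00055534, -0.00050129]), 'joint_efforts': array([ 4.79828988e-03, -6.69130611e+01,  9.89384651e-01, -3.15147543e+01,
       -6.02980633e-02,  3.73661402e-02,  6.16364355e-05]), 'position': array([ 0.21339838, -0.58696756,  0.24482771]), 'ee_rot': array([-3.09260365e+00, -5.44812598e-01,  6.34255916e-04]), 'force': array([ 0.38993989, -0.40209071,  0.60286669]), 'ft_torque': array([-0.04577673,  0.01338808,  0.02743792]), 'gripper_force': 0.0, 'width': 1.0005526114814391}
```

View pics/top0.png

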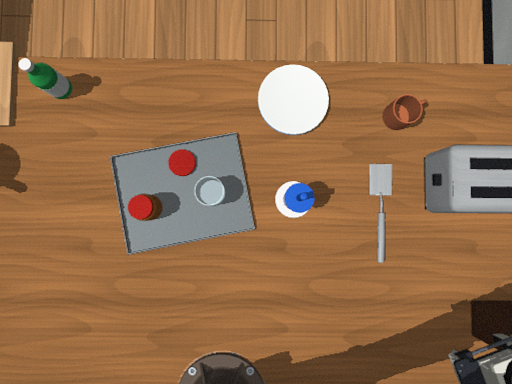

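View pics/scene0.png

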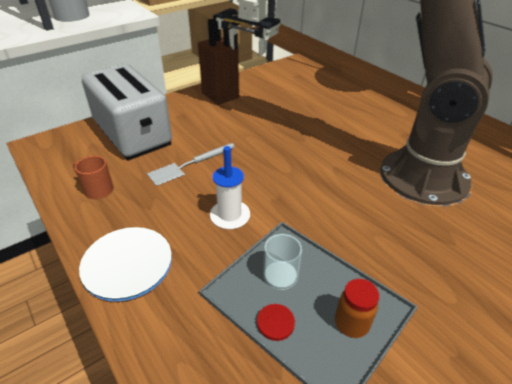

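The top view shows the brush guard at about (299,198), the open jar at (209,190), the closed jar at (141,207) and the cap at (182,162). The scene view shows the brush at (228,177) and the jar at (283,262). I'll enlarge these areas.

Run:
```python
import cv2,numpy as np
a=cv2.imread('pics/top0.png')[150:240,180:330]; b=cv2.imread('pics/scene0.png')[140:300,195:310]
A=cv2.resize(a,None,fx=5,fy=5,interpolation=cv2.INTER_CUBIC);cv2.imwrite('pics/c1.png',A)
B=cv2.resize(b,None,fx=3.6,fy=3.6,interpolation=cv2.INTER_CUBIC);cv2.imwrite('pics/c2.png',B)
```

```text
(no output)
```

View pics/c1.png

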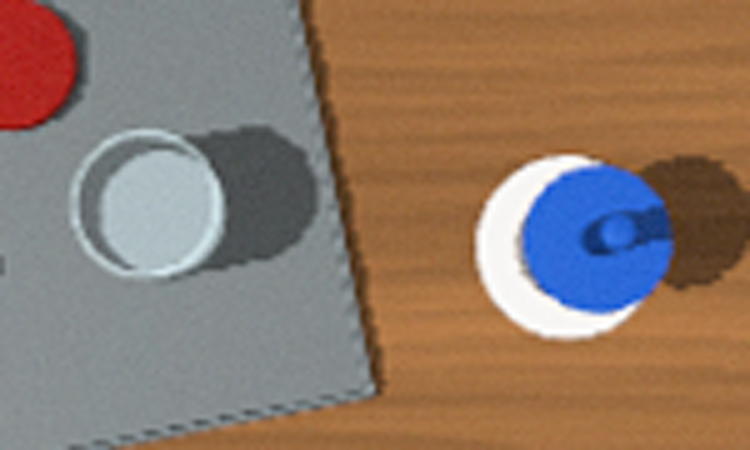

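View pics/c2.png

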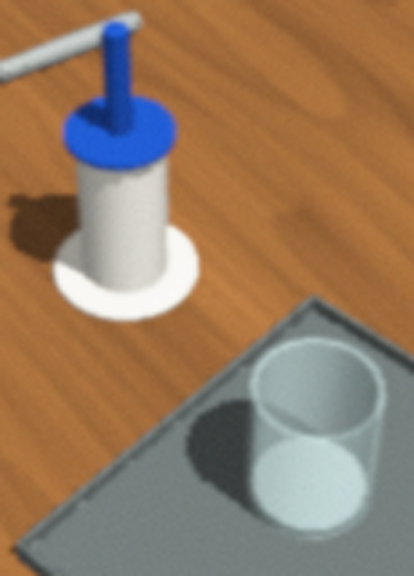

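The crop c1 shows the jar rim centred at (147.5,203.5), the jar floor at (161,210), the guard at (598,238.5), the handle top at (620,231) and the foot at (568,247). In c2 the guard is at (120,132), the jar rim at (317.5,388) and the handle top at (117,30).

Run:
```python
from h import *
T=lambda u,v:((u+.5)/5-.5+180,(v+.5)/5-.5+150)
S=lambda u,v:((u+.5)/3.6-.5+195,(v+.5)/3.6-.5+140)
print('top: guard',at('top0',*T(598,238.5),.13),'htop',at('top0',*T(620,231),.212),'foot',at('top0',*T(568,247),.006))
print('jar rim',at('top0',*T(147.5,203.5),.099),'floor',at('top0',*T(161,210),.009))
print('scene guard',at('scene0',*S(120,132.5),.13),'htop',at('scene0',*S(116.5,30),.212),'foot',at('scene0',*S(126,269),.006))
print('jar rim',at('scene0',*S(317.5,388.5),.099),'floor',at('scene0',*S(310,484),.009))
M=R.from_rotvec(observe()['ee_rot']).as_matrix();print(M)
```

```text
top: guard [ 0.55009698 -0.19934515  0.13      ] htop [ 0.55024998 -0.19969289  0.212     ] foot [ 0.55030862 -0.19727856  0.006     ]
jar rim [0.56770283 0.03118303 0.099     ] floor [0.56924948 0.03280603 0.009     ]
scene guard [ 0.55359163 -0.19489061  0.13      ] htop [ 0.55252872 -0.19524382  0.212     ] foot [ 0.55549508 -0.1920894   0.006     ]
jar rim [0.56995192 0.03345666 0.099     ] floor [0.56958863 0.03382893 0.009     ]
[[ 9.39799113e-01  3.41726827e-01 -6.34959363e-04]
 [ 3.41727379e-01 -9.39798260e-01  1.27597353e-03]
 [-1.60699319e-04 -1.41614179e-03 -9.99998984e-01]]
```

drive_tool(
  steps=[
    [0, 0, 0, 25, 0],
    [0, 0, 0, 25, 0],
    [0, 20, 23, 0, 0],
    [0, 20, 23, 0, 0],
    [0, 20, 23, 0, 0],
    [0, 20, 23, 0, 0],
    [0, 20, 23, 0, 0],
    [0, 20, 23, 0, 0],
    [0, 20, 23, 0, 0],
    [0, 20, 23, 0, 0],
    [0, 20, 23, 0, 0],
    [0, 20, 23, 0, 0],
    [0, 20, 23, 0, 0],
    [0, 20, 23, 0, 0],
    [0, 20, 23, 0, 0],
    [0, 20, 23, 0, 0],
    [0, 20, 23, 0, 0],
    [0, 20, 23, 0, 0],
    [0, 18, 20, 0, 0],
    [0, 0, 0, 0, 0],
  ],
  grip_force=20,
)

```text
clock: 1.77
position: [0.5548, -0.193, 0.295]
ee_rot: [-3.089, -0.557, -0.003]
force: [-0.3, 1.0, -0.1]
width: 1.003
gripper_force: 0.0
```

Run:
```python
from h import *
d=snap('wrist','w1'); o=observe(); print(o['clock'],o['position'],o['ee_rot'],{k:v for k,v in d.items() if k!='image'})
print(proj('w1',[.551,-.198,.13]),proj('w1',[.551,-.198,.212]))
```

```text
1.8167 [ 0.55312139 -0.19589812  0.29491544] [-3.09066432e+00 -5.53184331e-01 -6.65586890e-05] {'vfov': 71.11761034404924, 'cx': 252.09891746323314, 'cy': 188.53661334024193, 'xyz': array([ 0.61983015, -0.16991936,  0.43529947]), 'attitude': array([ 2.40365412, -1.67066348, -0.21698739])}
[254.94744126 184.50568468] [255.61201728 206.69016067]
```

View pics/w1.png

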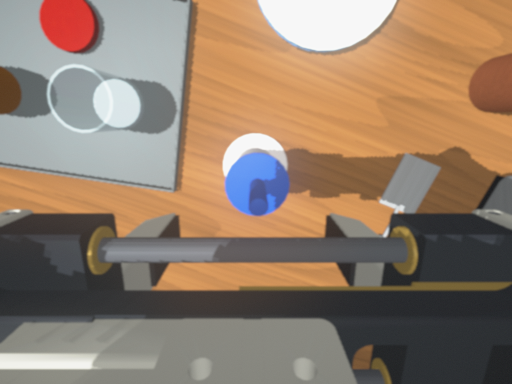

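The wrist view shows the guard centred at (257,183.5) and the handle top at (258,207). The jar rim spans x 47–113 and y 65–132, centred at (80,98.5), and its floor is at (117,103).

Run:
```python
from h import *
print(at('w1',257,183.5,.13),at('w1',258,207,.212),at('w1',80,98.5,.099),at('w1',117,103,.009),observe()['position'])
```

```text
[ 0.5529693  -0.19982366  0.13      ] [ 0.55146227 -0.20005665  0.212     ] [0.57006901 0.03164254 0.099     ] [0.56987266 0.03158454 0.009     ] [ 0.55312139 -0.19589812  0.29491544]
```

drive_tool(
  steps=[
    [0, -1, -3, -15, 0],
    [0, 0, 0, -20, 0],
    [0, 0, 0, -20, 0],
    [0, 0, 0, -20, 0],
    [0, 0, 0, -20, 0],
    [0, 0, 0, -12, 0],
    [0, 0, 0, -8, 0],
    [0, 0, 0, 0, 0],
    [0, 0, 0, 0, 0],
    [0, 0, 0, 0, 0],
  ],
)

```text
clock: 2.65
position: [0.551, -0.2028, 0.1815]
ee_rot: [3.093, 0.544, 0.002]
force: [0.3, -0.9, 0.9]
width: 0.998
gripper_force: 0.0
```

drive_tool(
  steps=[
    [0.4, 0, 0, 0, 0],
    [0.6, 0, 0, 0, 0],
    [0.7, 0, 0, 0, 0],
    [0.8, 0, 0, 0, 0],
    [0.9, 0, 0, 0, 0],
    [1, 0, 0, 0, 0],
    [1, 0, 0, 0, 0],
    [1, 0, 0, 0, 0],
    [1, 0, 0, 0, 0],
    [1, 0, 0, 0, 0],
    [1, 0, 0, 0, 0],
    [1, 0, 0, 0, 0],
  ],
  grip_force=20,
)

```text
clock: 3.65
position: [0.5505, -0.2021, 0.1805]
ee_rot: [-3.094, -0.545, 0.0]
force: [-0.4, -0.5, -1.3]
width: 0.19
gripper_force: 20.0
```

drive_tool(
  steps=[
    [1, 0, 0, 5, 0],
    [1, 0, 0, 8, 0],
    [1, 0, 0, 12, 0],
    [1, 0, 0, 15, 0],
    [1, 0, 0, 20, 0],
    [1, 0, 0, 20, 0],
    [1, 0, 0, 20, 0],
    [1, 0, 0, 20, 0],
    [1, 0, 0, 18, 0],
    [1, 0, 0, 12, 0],
    [1, 0, 0, 5, 0],
    [1, 0, 0, 0, 0],
    [1, 0, 0, 0, 0],
  ],
)

```text
clock: 4.73
position: [0.5504, -0.2024, 0.3353]
ee_rot: [3.094, 0.545, -0.0]
force: [-0.2, -0.1, -0.9]
width: 0.193
gripper_force: 20.0
```

Run:
```python
from h import *
snap('wrist','w2');snap('scene','s2');snap('top','t2')
a=cv2.imread('pics/scene0.png');o=observe();print(o['position'],o['force'],o['width'])
w=cv2.imread('pics/w2.png');s=cv2.imread('pics/s2.png')[20:320,130:400];t=cv2.imread('pics/t2.png')[130:260,180:360]
w=cv2.resize(w,(400,300));s=cv2.resize(s,(540,600));t=cv2.resize(t,(260,188))
c=np.zeros((600,800,3),np.uint8);c[:,:540]=s;c[:188,540:]=t;c[200:395,540:]=cv2.resize(w,(260,195));cv2.imwrite('pics/m2.png',c)
```

```text
[ 0.55011226 -0.20227361  0.33445709] [ 0.20240926  0.92954129 -0.8733586 ] 0.19199344103946453
```

View pics/m2.png

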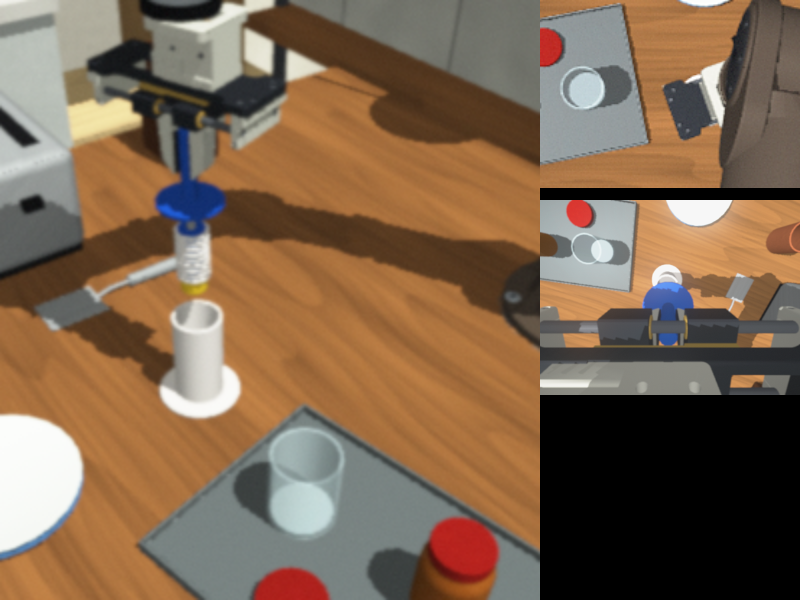

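The brush is out of the holder. Scene crop positions: guard (190,201), sponge tip (195,290), holder mouth (197,318), jar rim (307,459). I'll check the tilt and the offset from the TCP.

Run:
```python
from h import *
S=lambda u,v:np.array([(u+.5)/2-.5+130,(v+.5)/2-.5+20])
p=np.array([.5502,-.2024,.3347])
print('guard exp',proj('s2',p-[0,0,.0525]),'seen',S(190.5,201.5))
print('tip exp',proj('s2',p-[0,0,.170]),'seen',S(195,289))
print('holder exp',proj('s2',[.552,-.199,.125]),'seen',S(197,318))
for q in ([.562,-.2024,.1647],[.5502,-.1924,.1647]): print(proj('s2',q)-proj('s2',p-[0,0,.17]))
print('jar',at('s2',*S(307,459),.099), at('scene0',*S(307,459),.099))
# wrist: guard colour centroid
w=cv2.imread('pics/w2.png').astype(int); m=((w[:,:,0]-w[:,:,2])>80).astype(np.uint8)
ys,xs=np.nonzero(m); print('guard px box',xs.min(),xs.max(),ys.min(),ys.max(),'exp',proj('w2',p-[0,0,.05]))
```

```text
guard exp [224.8650038  119.13400703] seen [225.  120.5]
tip exp [226.88743493 162.79621982] seen [227.25 164.25]
holder exp [227.65204812 176.93184118] seen [228.25 178.75]
[-4.22774772  1.7987225 ]
[2.36751327 2.11704414]
jar [0.572157   0.03748479 0.099     ] [0.572157   0.03748479 0.099     ]
guard px box 202 301 162 284 exp [251.38880815 213.64212212]
```

drive_tool(
  steps=[
    [1, 0, 4, 0, 0],
    [1, 1, 10, 0, 0],
    [1, 2, 16, 0, 0],
    [1, 2, 22, 0, 0],
    [1, 2, 24, 0, 0],
    [1, 2, 26, 0, 0],
    [1, 2, 26, 0, 0],
    [1, 2, 26, 0, 0],
    [1, 2, 24, 0, 0],
    [1, 2, 22, 0, 0],
    [1, 2, 16, 0, 0],
    [1, 1, 12, 0, 0],
    [1, 0, 6, 0, 0],
    [1, 0, 0, 0, 0],
    [1, 0, 0, 0, 0],
    [1, 0, 0, 0, 0],
    [1, 0, 0, 0, 0],
  ],
)

```text
clock: 6.3
position: [0.5706, 0.0302, 0.3355]
ee_rot: [3.094, 0.542, -0.0]
force: [-0.0, 0.0, -0.9]
width: 0.187
gripper_force: 20.0
```

Run:
```python
from h import *
snap('wrist','w3');snap('scene','s3')
o=observe();print(o['position'],o['force'],o['width'])
s=cv2.imread('pics/s3.png')[100:300,200:400];w=cv2.imread('pics/w3.png')
c=np.zeros((600,800,3),np.uint8);c[:]=cv2.resize(s,(600,600),interpolation=cv2.INTER_CUBIC)[:,:1]*0;c[:,:600]=cv2.resize(s,(600,600),interpolation=cv2.INTER_CUBIC);c[:150,600:]=cv2.resize(w,(200,150));cv2.imwrite('pics/m3.png',c)
```

```text
[0.570623  0.0305642 0.3355542] [ 0.4672902  -0.53462279 -2.08728827] 0.19443143787653275
```

View pics/m3.png

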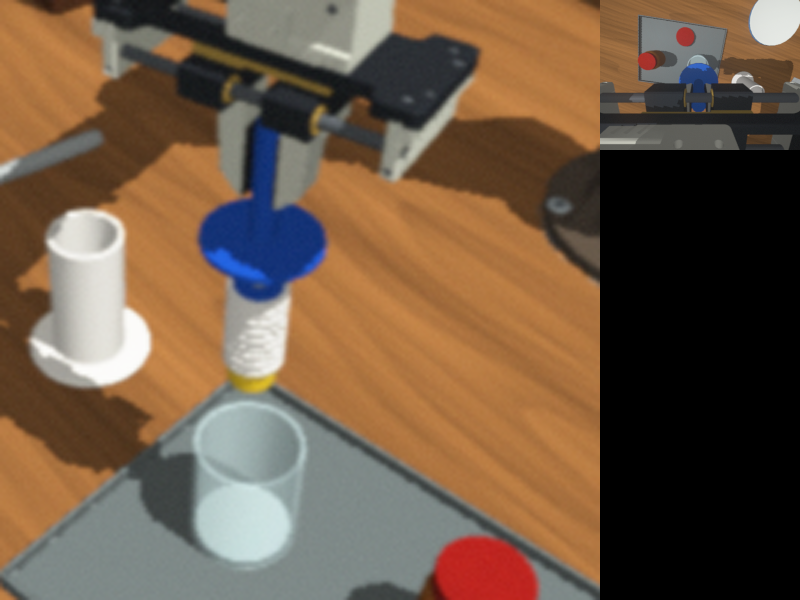

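The scene crop shows the tip at (251,381), the jar rim at (249.5,446), the floor at (243,523) and the guard at (263,242).

Run:
```python
from h import *
S=lambda u,v:np.array([(u+.5)/3-.5+200,(v+.5)/3-.5+100])
for n,px,z in (('guard',(263,242),.2845),('tip',(251,383),.1655),('rim',(249.5,446),.099),('floor',(243,523),.009)):
    print(n,at('s3',*S(*px),z))
```

```text
guard [0.57527593 0.03562199 0.2845    ]
tip [0.57564784 0.0359256  0.1655    ]
rim [0.57128733 0.035078   0.099     ]
floor [0.56959527 0.03354443 0.009     ]
```

drive_tool(
  steps=[
    [1, -2, 1, -5, 0],
    [1, 0, 0, -12, 0],
    [1, 0, 0, -18, 0],
    [1, 0, 0, -20, 0],
    [1, 0, 0, -20, 0],
    [1, 0, 0, -20, 0],
    [1, 0, 0, -18, 0],
    [1, 0, 0, -14, 0],
    [1, 0, 0, -10, 0],
    [1, 0, 0, -6, 0],
    [1, 0, 0, -4, 0],
    [1, 0, 0, 0, 0],
    [1, 0, 0, 0, 0],
    [1, 0, 0, 0, 0],
  ],
)

```text
clock: 7.57
position: [0.5691, 0.0327, 0.1894]
ee_rot: [3.094, 0.545, 0.002]
force: [0.0, -0.1, -0.9]
width: 0.191
gripper_force: 20.0
```

drive_tool(
  steps=[
    [1, 0, 0, -3, 0],
    [1, 0, 0, -3, 0],
    [1, 0, 0, -3, 0],
    [1, 0, 0, -2, 0],
    [1, 0, 0, -2, 0],
    [1, 0, 0, 0, 0],
    [1, 0, 0, 0, 0],
    [1, 0, 0, 0, 0],
  ],
)

```text
clock: 8.23
position: [0.5687, 0.0326, 0.1756]
ee_rot: [3.094, 0.545, 0.0]
force: [-0.6, 0.2, 0.0]
width: 0.189
gripper_force: 20.0
```

Run:
```python
from h import *
snap('scene','s4')
o=observe();print(o['position'],o['force'],o['width'],o['ft_torque'])
s=cv2.imread('pics/s4.png')[100:300,200:400]
cv2.imwrite('pics/m4.png',cv2.resize(s,(600,600),interpolation=cv2.INTER_CUBIC))
```

```text
[0.56864146 0.03262816 0.17567552] [-0.86559701 -1.28262364  0.10469349] 0.19151947545544332 [-0.03457703  0.0313247  -0.00110619]
```

View pics/m4.png

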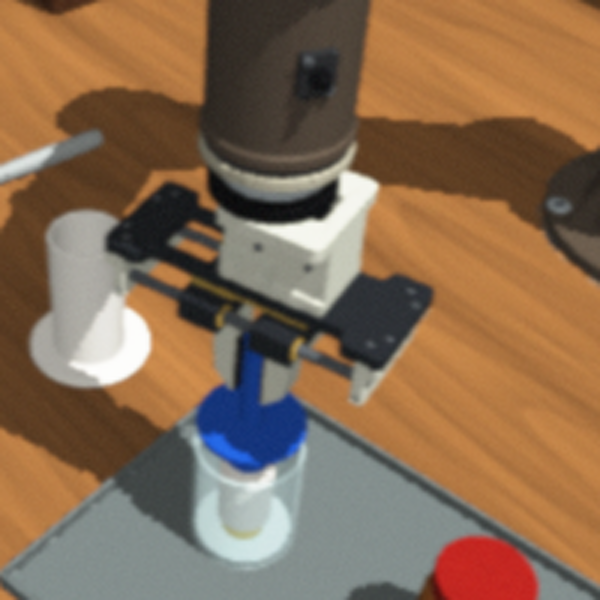

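The brush is centred in the jar with the sponge touching (about 1.2 N). I'll press slightly more, then draw up, press again and draw up again.

drive_tool(
  steps=[
    [1, 0, 0, -2, 0],
    [1, 0, 0, -2, 0],
    [1, 0, 0, 0, 0],
    [1, 0, 0, 0, 0],
    [1, 0, 0, 0, 0],
    [1, 0, 0, 0, 0],
  ],
)

```text
clock: 8.78
position: [0.5687, 0.0326, 0.1717]
ee_rot: [3.094, 0.545, 0.0]
force: [0.8, 0.1, 1.5]
width: 0.19
gripper_force: 20.0
```

drive_tool(
  steps=[
    [1, 0, 0, 4, 0],
    [1, 0, 0, 8, 0],
    [1, 0, 0, 12, 0],
    [1, 0, 0, 15, 0],
    [1, 0, 0, 15, 0],
    [1, 0, 0, 14, 0],
    [1, 0, 0, 8, 0],
    [1, 0, 0, 4, 0],
    [1, 0, 0, 0, 0],
    [1, 0, 0, 0, 0],
    [1, 0, 0, 0, 0],
  ],
)

```text
clock: 9.7
position: [0.5681, 0.0325, 0.2507]
ee_rot: [-3.094, -0.545, 0.002]
force: [-0.3, -0.8, -2.2]
width: 0.192
gripper_force: 20.0
```

drive_tool(
  steps=[
    [1, 0, 0, -4, 0],
    [1, 0, 0, -8, 0],
    [1, 0, 0, -14, 0],
    [1, 0, 0, -15, 0],
    [1, 0, 0, -15, 0],
    [1, 0, 0, -10, 0],
    [1, 0, 0, -5, 0],
    [1, 0, 0, -3, 0],
    [1, 0, 0, -2, 0],
    [1, 0, 0, -2, 0],
    [1, 0, 0, -2, 0],
    [1, 0, 0, 0, 0],
    [1, 0, 0, 0, 0],
    [1, 0, 0, 0, 0],
    [1, 0, 0, 0, 0],
  ],
)

```text
clock: 10.95
position: [0.5687, 0.0327, 0.1719]
ee_rot: [3.094, 0.545, 0.001]
force: [-1.7, -0.4, 1.5]
width: 0.188
gripper_force: 20.0
```

drive_tool(
  steps=[
    [1, 0, 0, 4, 0],
    [1, 0, 0, 8, 0],
    [1, 0, 0, 12, 0],
    [1, 0, 0, 15, 0],
    [1, 0, 0, 15, 0],
    [1, 0, 0, 14, 0],
    [1, 0, 0, 8, 0],
    [1, 0, 0, 4, 0],
    [1, 0, 0, 0, 0],
    [1, 0, 0, 0, 0],
    [1, 0, 0, 0, 0],
  ],
)

```text
clock: 11.87
position: [0.5681, 0.0325, 0.2507]
ee_rot: [-3.094, -0.545, 0.002]
force: [-0.3, -0.2, -1.5]
width: 0.195
gripper_force: 20.0
```

Both presses came to about 2.5–3 N, as intended. Next I lift the brush clear and carry it back over the holder.

drive_tool(
  steps=[
    [1, 0, 0, 5, 0],
    [1, 0, 0, 10, 0],
    [1, 0, 0, 16, 0],
    [1, 0, 0, 18, 0],
    [1, 0, 0, 18, 0],
    [1, 0, 0, 12, 0],
    [1, 0, 0, 6, 0],
    [1, 0, 0, 0, 0],
    [1, 0, 0, 0, 0],
  ],
)

```text
clock: 12.62
position: [0.5685, 0.0326, 0.3365]
ee_rot: [3.094, 0.545, 0.0]
force: [-0.3, -1.1, -1.9]
width: 0.192
gripper_force: 20.0
```

drive_tool(
  steps=[
    [1, 0, -4, 0, 0],
    [1, -1, -10, 0, 0],
    [1, -2, -16, 0, 0],
    [1, -2, -22, 0, 0],
    [1, -2, -24, 0, 0],
    [1, -2, -26, 0, 0],
    [1, -2, -26, 0, 0],
    [1, -2, -26, 0, 0],
    [1, -2, -24, 0, 0],
    [1, -2, -22, 0, 0],
    [1, -1, -16, 0, 0],
    [1, 0, -12, 0, 0],
    [1, 0, -7, 0, 0],
    [1, 0, 0, 0, 0],
    [1, 0, 0, 0, 0],
    [1, 0, 0, 0, 0],
    [1, 0, 0, 0, 0],
  ],
)

```text
clock: 14.03
position: [0.5509, -0.2009, 0.3366]
ee_rot: [-3.093, -0.548, -0.0]
force: [-0.2, 0.2, -0.4]
width: 0.187
gripper_force: 20.0
```

Run:
```python
from h import *
snap('scene','s5')
o=observe();print(o['position'],o['force'],o['width'])
s=cv2.imread('pics/s5.png')[90:290,140:340]
cv2.imwrite('pics/m5.png',cv2.resize(s,(600,600),interpolation=cv2.INTER_CUBIC))
a=cv2.imread('pics/s2.png').astype(int);b=cv2.imread('pics/s5.png').astype(int)
m=lambda i:np.argwhere((i[:,:,0]-i[:,:,2])[60:200,180:280]>80).mean(0)
print('blue centroid s2,s5',m(a),m(b))
j=[(255,310,225,295),(255,380,305,390)]
for x0,x1,y0,y1 in j: pass
print('diff jar region', np.abs(a-b)[225:295,255:310].mean(), np.abs(a-b)[270:384,200:410].mean())
```

```text
[ 0.55085296 -0.20114156  0.3366067 ] [ 0.42145102  0.01837143 -0.79920076] 0.1907345049143192
blue centroid s2,s5 [58.42358804 44.44352159] [58.04966887 44.29139073]
diff jar region 1.2395670995670995 1.3177248677248676
```

View pics/m5.png

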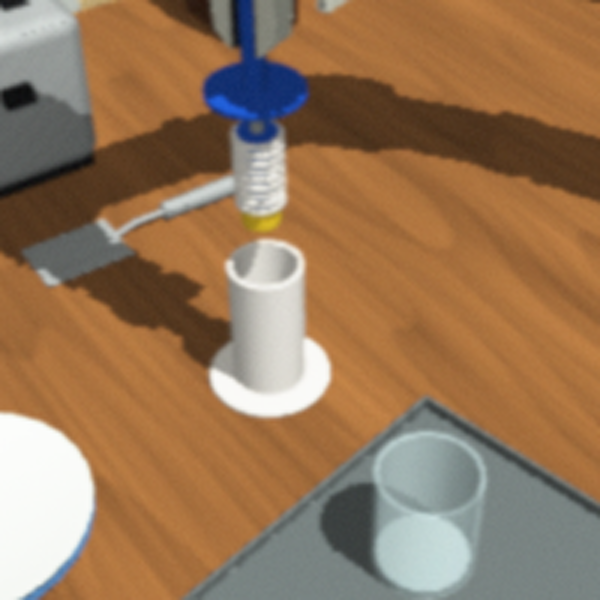

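The brush is upright over the holder mouth: tip (262,222), mouth (265,265). The jar hasn't moved. Lowering now.

drive_tool(
  steps=[
    [1, 0, -1, -5, 0],
    [1, 0, 0, -10, 0],
    [1, 0, 0, -12, 0],
    [1, 0, 0, -12, 0],
    [1, 0, 0, -14, 0],
    [1, 0, 0, -14, 0],
    [1, 0, 0, -14, 0],
    [1, 0, 0, -14, 0],
    [1, 0, 0, -14, 0],
    [1, 0, 0, -14, 0],
    [1, 0, 0, -12, 0],
    [1, 0, 0, -8, 0],
    [1, 0, 0, -5, 0],
    [1, 0, 0, -2, 0],
    [1, 0, 0, 0, 0],
    [1, 0, 0, 0, 0],
    [1, 0, 0, 0, 0],
  ],
)

```text
clock: 15.5
position: [0.551, -0.2035, 0.1872]
ee_rot: [3.093, 0.545, 0.002]
force: [-0.1, -0.3, -1.7]
width: 0.193
gripper_force: 20.0
```

drive_tool(
  steps=[
    [1, 0, 0, -2, 0],
    [1, 0, 0, -2, 0],
    [1, 0, 0, -1, 0],
    [1, 0, 0, 0, 0],
    [1, 0, 0, 0, 0],
    [1, 0, 0, 0, 0],
  ],
)

```text
clock: 16.0
position: [0.5506, -0.2034, 0.1815]
ee_rot: [3.094, 0.545, 0.0]
force: [0.3, 0.7, -1.7]
width: 0.189
gripper_force: 20.0
```

drive_tool(
  steps=[
    [1, 0, 1, -1, 0],
    [1, 0, 0, 0, 0],
    [1, 0, 0, -1, 0],
    [1, 0, 0, 0, 0],
    [1, 0, 0, 0, 0],
  ],
)

```text
clock: 16.42
position: [0.5506, -0.2021, 0.1803]
ee_rot: [3.094, 0.545, 0.001]
force: [-3.1, 0.8, 7.1]
width: 0.193
gripper_force: 20.0
```

The guard has seated on the rim (7 N reaction). Releasing.

drive_tool(
  steps=[
    [1, 0, 0, 0.5, 0],
    [0.78, 0, 0, 0, 0],
    [0.7, 0, 0, 0, 0],
    [0.5, 0, 0, 0, 0],
    [0.3, 0, 0, 0, 0],
    [0, 0, 0, 0, 0],
    [0, 0, 0, 0, 0],
    [0, 0, 0, 0, 0],
    [0, 0, 0, 0, 0],
    [0, 0, 0, 0, 0],
  ],
)

```text
clock: 17.25
position: [0.5506, -0.2024, 0.18]
ee_rot: [3.094, 0.545, -0.0]
force: [0.9, -0.4, -0.2]
width: 0.751
gripper_force: 0.0
```

drive_tool(
  steps=[
    [0, 0, 0, 5, 0],
    [0, 0, 0, 10, 0],
    [0, 0, 0, 15, 0],
    [0, 0, 0, 20, 0],
    [0, 0, 0, 20, 0],
    [0, 0, 0, 20, 0],
    [0, 0, 0, 20, 0],
    [0, 0, 0, 10, 0],
    [0, 0, 0, 0, 0],
    [0, 0, 0, 0, 0],
    [0, 0, 0, 0, 0],
  ],
)

```text
clock: 18.17
position: [0.55, -0.2023, 0.2989]
ee_rot: [-3.093, -0.545, 0.002]
force: [-0.8, 0.2, 0.2]
width: 1.002
gripper_force: 0.0
```

Run:
```python
from h import *
snap('scene','s6')
o=observe();print(o['clock'],o['position'],o['force'],o['width'])
s=cv2.imread('pics/s6.png')[90:290,140:340]
cv2.imwrite('pics/m6.png',cv2.resize(s,(600,600),interpolation=cv2.INTER_CUBIC))
```

```text
18.2167 [ 0.5499421  -0.20227237  0.29873539] [-0.30677782 -0.19038372  0.21169483] 0.9993279229000932
```

View pics/m6.png

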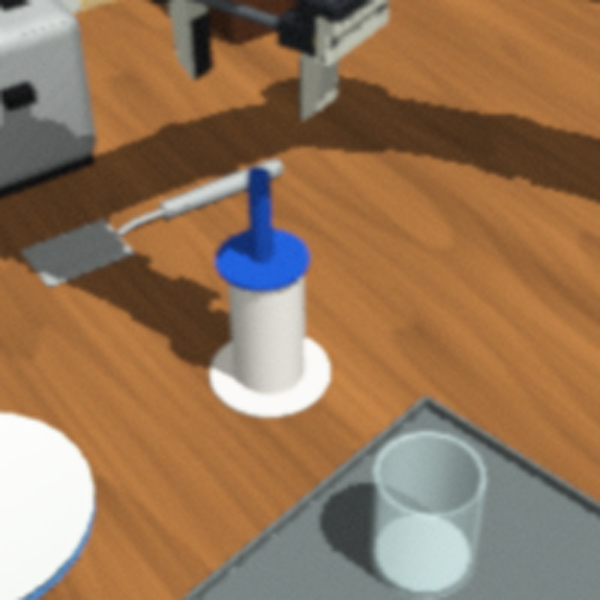

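The brush hangs upright, with its guard at (262,259) flat on the rim. The gripper is clear and the jar is unmoved at (428,510), so I'm handing in.

```bash
python3 -c "
from cell import arm; print(arm.sign_off())"
```

```text
the job is handed in; nothing more can be done
None
```

I scrubbed the open jar with two soft presses (about 2.5–3 N each), drew the brush up after each, hung it back upright in its holder and handed the job in at about 18 s. The last pictures show the jar where it was; the closed jar, cap and spatula were not touched, and the hand-in gave no verdict.

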